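Park the chilling ball in its tray

ROBOT

A 6-joint arm with a two-finger parallel gripper is mounted at the origin on a cart in front of the work surface, level with it; the furniture and walls round the work are solid. World frame = base frame: x ahead of the robot, y to its left, z up, the work surface at z = 0. Lengths are in m, angles in rad, forces in N, time in s.
With the tool pointing down it reaches from about 0.4 to 0.925 m from the base axis. Payload 12.5 kg.
Tool frame: the origin (TCP) lies midway between the tips of the shut fingers; the grasp point (between the pads) lies 19 mm behind it; z points along the fingers, y is the line along which they close (so a half turn about z gives the same grasp; the last joint's range is limited). The gripper opens to 95 mm and grips with 3 to 60 N. Pads are 20 mm wide; open, the fingers measure 119 mm over their backs; the gripper's body (75 mm by 180 mm) begins 59 mm behind the grasp point.
Start: joints at [1.105, 0.491, 1.559, -0, 1.092, -0.106], TCP at [0.22, 0.585, 0.215] pointing down, gripper open.
Joint ranges: [-3.1, 3.1], [-0.84, 2.19], [0.05, 2.79], [-1.13, 4.28], [0.06, 2.93], [-2.69, 2.69]. Speed limits (rad/s): [2.22, 2.22, 2.79, 3.14, 3.14, 3.14].

INTERFACE

Orientations are given as [roll, pitch, yaw] about the fixed x, y, z axes, in that order (R = Rz(yaw) Ry(pitch) Rx(roll)).
In Python, from bench import readout, imaging, job gives the robot as it stands.
- The arm moves only by the shell command python3 -m pendant 'ROWS' [FORCE]. ROWS is a JSON object of lists of equal length, an entry for each row: "gripper": the finger opening in m, from 0 to 0.0951; "linear": the shift along the world's x, y, z in m, a list of three; "turn": the turn about the world's z in degrees. A call has 1 to 8 rows; each row is the pose to reach, as a shift and turn from the pose commanded when the call began; what a row does not reach only later rows make up. A row lasts 1/10 s, in which the tool goes at most 50 mm and 8.59 degrees, less where a joint would pass 70% of its speed; a pose out of reach is approached as far as the arm can. A call with a gripper value outside its range is refused whole. The fingers move at their own pace and stop on an object; FORCE is the grip in N (left out, the last holds). Time passes only in rows, so rows that repeat a pose let the fingers close. It gives the time, the measured TCP pose, the force, the opening and the grip force at its end, in the units of the state.
- readout.read_state(): the state, without advancing time (a new reading comes with each control period).
- imaging.camera(name): name is "scene" or "side" or "wrist"; returns a dict with "image" (480x640x3 uint8, red, green, blue), "depth" (480x640 float32, m along the optical axis (not along the pixel's ray), 0 where there is no reading), "fx", "fy", "cx", "cy" (pixels), "pose" (4x4, takes a point from camera to world coordinates); the wrist camera has in their place "hand_eye" (4x4, takes a point from camera to tool coordinates, whose origin is the TCP and whose axes are the flange's). Camera axes: x right, y down, z forward; pixel columns grow to the right and rows downward; lengths in m; the calibration is good to about 2 mm. The wrist camera is an equidistant fisheye: a pixel r from the principal point sees the ray r / f radians off the axis. A picture is of the moment at which its call begins: read the wrist's pose just before it.
- job.close_job(): hands the job in; it is judged then, once.
The state is a dict: "t": time; "joint_positions": joint angles; "joint_velocities": joint speeds; "tau": joint torques, N m; "tcp_pos": TCP position; "ee_rot": TCP orientation; "wrist_force": force on the tool from outside, world axes, zero at the start; "ft_torque": the same for the moment, N m; "finger_gap": opening from 0.0 (shut) to 1.0 (fully open); "gripper_force": force on a finger pad.
Only numpy, scipy, OpenCV 4.12 (cv2) and the standard library are available. Lean on these libraries where they do the work, as an engineer would, in place of code of your own. Each camera call takes 0.05 s, during which the arm holds its last target. There are 200 camera calls.

TASK

Make the drinks tray ready to carry: gently nudge the loose steel chilling ball across the tray's deck until it drops into the round pocket, without gripping it, lifting it or shoving it hard. Then slide the tray's wooden bridge over the parked ball as far as it goes, without ramming it. Leave the things beside the tray alone.

Things in the scene. Friction and masses are not known exactly. Their poses are not given: they have to be found in the camera images.
- tray: Fixed wooden tray; origin on the worktop, x along the tray away from the robot, z up. Its flat deck (top 21 mm above the worktop) is open from x = -130 to +95 mm and y = -65 to +65 mm. Low rails and flat end caps round the deck, tops 27 mm above the worktop, reach x = -193 and +158 mm, y = -83 and +83 mm.
- pocket_nominal (a point): Nominal pocket centre at the deck top (tray x = +30, y = 0 mm): a round hole 37 mm across, 16 mm deep, in the deck board. The board is a loose fit: the real pocket lies up to 25 mm either way along the tray's x and 5 mm along y from this point, and that shift is not reported: feel for it (or look).
- ball_center (a point): Centre of the loose bare steel ball, 40 mm across, about 260 g, on the deck on the robot's side of the pocket. Centre 20 mm above the deck top; parked, it sits on the hole's rim, centre about 7 mm above the deck top. It rolls almost without force; parked, it resists pushes up to 3 N along the deck. Over 10 N is too hard.
- bridge_tab (a point): Centre of the upright dark tab on the bridge: 10 mm thick (tray x), 44 mm wide (tray y), from 59 to 89 mm above the worktop. The bridge below it is a wooden plate 76 mm (tray x) by 160 mm (tray y), underside 54 mm, top 59 mm above the worktop, with side walls on the side rails. It clears a parked ball by 6 mm, but not one on the deck.
- bridge (a joint): Travel of the bridge in m along the tray towards the robot (tray -x): 0 parked at the far end (tab at tray x = +115 mm), 0.085 at its stop over the pocket (tab at tray x = +30 mm). About 2 N of friction; it stays where it is left. Over 25 N is ramming.
- tumbler: Bystander: clear drinking tumbler, 81 mm across, 91 mm high, standing beside the tray; origin at the centre of its base.
- opener: Bystander: bottle opener with dark handle, 174 x 41 x 20 mm, lying beside the tray; origin under its centre.
- timer: Bystander: round kitchen timer, 61 mm across, 50 mm high, standing beside the tray; origin at the centre of its base.
Things that resemble listed ones, but are neither listed nor needed, are in the scene too. Leave any yellow look-alike of the part that bears ball_center alone.

How it is judged:
By the outcome, as a careful person would: the job done as asked, in the order asked, and still so for the second after the job is handed in, with the robot touching nothing.
It also fails if it takes over 58 s, if anything falls off the work surface, if the arm or the gripper's body presses on something with over 40 N, if the wrist force passes 120 N, or if a joint passes its speed limit or range.

## Working session

There is one attempt and no reset: what is moved stays moved. The work goes in short steps, Python scripts to look and compute and a shell command to move; the robot and the scene stay as the last step left them, time stands still between calls to the robot, and variables do not carry over. Pictures are saved under pics/ and viewed, at most 10 in all, crops included, and the job is handed in when it is done.

```bash
mkdir -p pics; ls; python3 - <<'E'
from bench import readout, imaging
import cv2,numpy as np
s=readout.read_state();print(s)
for n in("scene","side"):
    c=imaging.camera(n);cv2.imwrite(f"pics/{n}0.png",c["image"][:,:,::-1]);np.savez(f"{n}0.npz",**c)
    print(n,c["fx"],c["cx"],c["cy"],c["pose"].round(3).tolist())
E
```

```text
pics
{'t': 0.0, 'joint_positions': array([ 1.10539473e+00,  4.91570467e-01,  1.55945623e+00, -1.46267027e-05,
        1.09167604e+00, -1.05604913e-01]), 'joint_velocities': array([-0.00066327,  0.00201458,  0.00178967,  0.00097081,  0.00075773,
       -0.00053774]), 'tau': array([ 2.84691254e-03, -6.12626910e+01, -2.58173704e+01,  6.92936475e-02,
        4.82453650e-02, -1.10187218e-04]), 'tcp_pos': array([0.21992858, 0.58476925, 0.21405263]), 'ee_rot': array([-3.14048739e+00, -1.04112325e-04,  2.78180266e+00]), 'wrist_force': array([ 0.31441946,  0.29945489, -0.40384859]), 'ft_torque': array([ 0.09606686,  0.04399064, -0.03857226]), 'gripper_force': 0.0, 'finger_gap': 1.0007022185495698}
scene 520.8574800137861 317.743419814782 239.86101683051456 [[0.516, -0.629, 0.581, 0.053], [-0.856, -0.369, 0.361, -0.297], [-0.013, -0.684, -0.729, 0.785], [0.0, 0.0, 0.0, 1.0]]
side 454.3335333287162 320.0670493560722 243.68121892249675 [[0.012, 0.801, -0.598, 1.128], [1.0, -0.006, 0.012, 0.045], [0.006, -0.598, -0.801, 0.81], [0.0, 0.0, 0.0, 1.0]]
```

View pics/scene0.png

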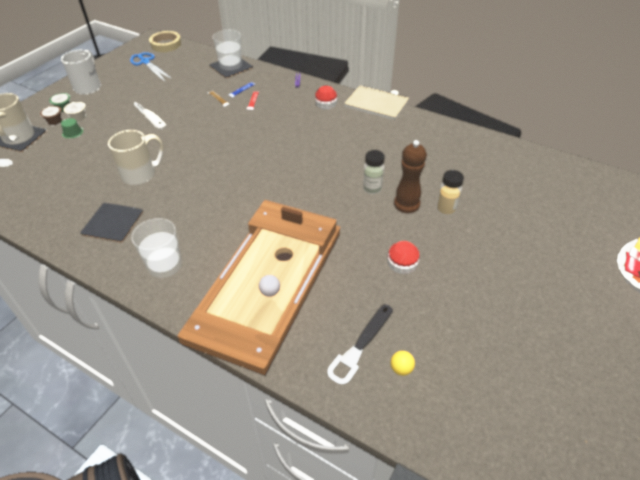

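View pics/side0.png

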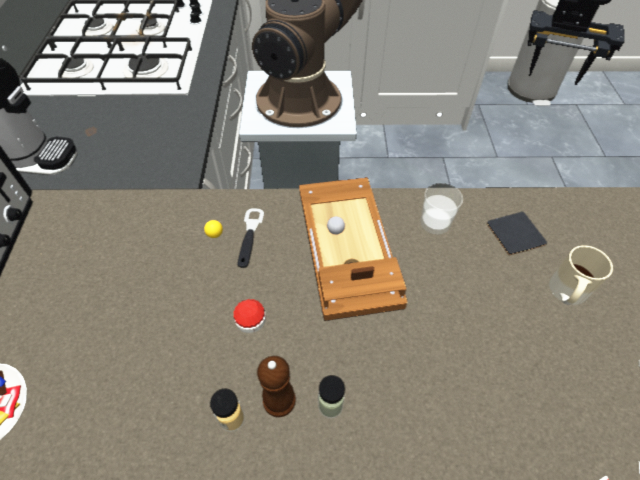

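The scene view shows the ball at (269,286), the pocket at (285,254) and the tab at (291,215). In the side view the ball is at (336,225), the tab at (362,272), and the pocket (352,263) is partly hidden by the bridge. Next I'll measure these.

```bash
cat > h.py <<'E'
import cv2,numpy as np
def ray(c,uv,z):
    d=np.array([(uv[0]-c["cx"])/c["fx"],(uv[1]-c["cy"])/c["fy"],1]);P=c["pose"]
    d=P[:3,:3]@d;o=P[:3,3];return o+d*(z-o[2])/d[2]
def cloud(c):
    v,u=np.mgrid[:480,:640];D=c["depth"]
    p=np.stack([(u-c["cx"])/c["fx"]*D,(v-c["cy"])/c["fy"]*D,D],-1)
    return p@c["pose"][:3,:3].T+c["pose"][:3,3]
def blob(m,near):
    n,l,s,ce=cv2.connectedComponentsWithStats(m.astype(np.uint8))
    i=1+np.argmin([np.hypot(*(q-near))+(1e3 if a<15 else 0) for q,a in zip(ce[1:],s[1:,4])])
    return ce[i],s[i],l==i
E
python3 - <<'E'
from h import *
N={"scene":dict(ball=(269,286),pocket=(285,254),tab=(291,215)),"side":dict(ball=(336,225),pocket=(352,263),tab=(362,272))}
for n in N:
    c=dict(np.load(n+"0.npz"));im=c["image"];hsv=cv2.cvtColor(im,cv2.COLOR_RGB2HSV);H,S,V=[hsv[...,i].astype(int) for i in range(3)]
    X=cloud(c);u,v=N[n]["ball"]
    for k in N[n]:print(n,k,hsv[N[n][k][1],N[n][k][0]],X[N[n][k][1],N[n][k][0]].round(3))
    wood=(S>90)&(H>5)&(H<30);_,st,w=blob(cv2.morphologyEx(wood.astype(np.uint8),cv2.MORPH_CLOSE,np.ones((5,5))),(u,v));print("wood",st)
    # restrict to neighbourhood of tray
    near=np.hypot(X[...,0]-X[v,u,0],X[...,1]-X[v,u,1])<.32
    for lo,hi,nm in((.022,.034,"rail"),(.054,.066,"bridge")):
        m=w&near&(X[...,2]>lo)&(X[...,2]<hi)
        r=cv2.minAreaRect((X[m][:,:2]*1000).astype(np.float32));print(nm,m.sum(),r)
    mb=near&(S<50)&(V>100);ce,st,_=blob(mb,(u,v));print("ball",ce,st,ray(c,ce,.041))
    md=near&(V<80);ce,st,_=blob(md,N[n]["pocket"]);print("pocket",ce,st,ray(c,ce,.021))
    ce,st,_=blob(md,N[n]["tab"]);print("tab",ce,st,ray(c,ce,.074))
E
```

```text
scene ball [120   5 239] [0.494 0.08  0.057]
scene pocket [10 66 97] [0.609 0.126 0.004]
scene tab [ 12 111  92] [0.646 0.132 0.079]
wood [ 178  200  162  175 8290]
rail 4851 ((528.4141845703125, 116.05429077148438), (352.1932678222656, 169.249755859375), 8.649541854858398)
bridge 1979 ((651.472900390625, 134.59597778320312), (80.01119995117188, 160.26759338378906), 8.853513717651367)
ball [268.96306818 284.66193182] [259 274  21  22 352] [0.50581074 0.09008867 0.041     ]
pocket [384.69767442 309.48837209] [381 306   8   8  43] [ 0.57667004 -0.10986527  0.021     ]
tab [384.69767442 309.48837209] [381 306   8   8  43] [ 0.54033992 -0.12287486  0.074     ]
side ball [110   7 233] [0.515 0.091 0.056]
side pocket [ 14 154 179] [0.616 0.119 0.059]
side tab [ 11 159  64] [0.656 0.134 0.087]
wood [332 233   9  14  28]
rail 17 ((528.0159301757812, 93.15523529052734), (32.123199462890625, 6.466604709625244), 17.943273544311523)
bridge 0 ((0.0, 0.0), (0.0, 0.0), 0.0)
ball [335.50409836 224.67213115] [327 216  18  18 244] [0.50198784 0.09041826 0.041     ]
pocket [361.54074074 274.83703704] [351 271  22   9 135] [0.61942142 0.14107969 0.021     ]
tab [361.54074074 274.83703704] [351 271  22   9 135] [0.65353879 0.13461996 0.074     ]
```

```bash
python3 - <<'E'
from h import *
c=dict(np.load("scene0.npz"));im=c["image"]
cv2.imwrite("pics/crop0.png",cv2.resize(im[190:370,180:350],None,fx=3.3,fy=3.3,interpolation=cv2.INTER_CUBIC)[:,:,::-1])
hsv=cv2.cvtColor(im,cv2.COLOR_RGB2HSV).astype(int);V=hsv[...,2]
m=np.zeros((480,640),bool);m[246:264,270:300]=(V<150)[246:264,270:300]
ce,st,l=blob(m,(285,254));print(ce,st)
pts=[ray(c,p[::-1],.021)*1000 for p in np.argwhere(l)];o=np.array([545.7,118.7]);a=np.radians(8.7)
R=np.array([[np.cos(a),np.sin(a)],[-np.sin(a),np.cos(a)]])
q=(np.array(pts)[:,:2]-o)@R.T;print("tray min,max,mean",q.min(0),q.max(0),q.mean(0))
for n,b in(("scene",(.5058,.0901)),("side",(.5020,.0904))):print(n,R@(np.array(b)*1000-o))
print(R@([653.5,134.6]-o),R@([651.5,134.6]-o))
E
```

```text
[283.68807339 255.37614679] [276 252  16   8 109]
tray min,max,mean [ 34.26346556 -22.55964093] [58.8758966   6.31921766] [46.22017282 -8.55489336]
scene [-43.76696554 -22.23561843]
side [-47.47786407 -21.36427915]
[108.96468804  -0.58886362] [106.98770027  -0.28634198]
```

View pics/crop0.png

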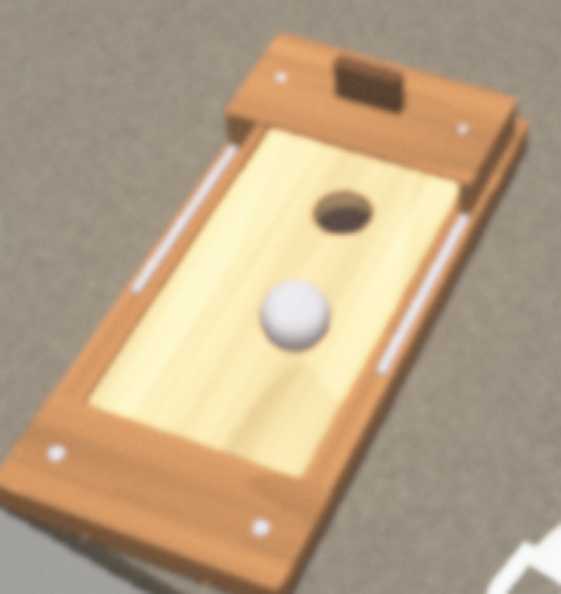

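The crop shows the whole pocket, centre at crop (343,212), which is image (284,254) and tray ≈ (50,-6). The ball is at tray ≈ (-45,-22). I'll set the fingers slightly apart as a fork, go behind the ball, and push at a world heading of about 18°.

```bash
python3 -m pendant '{"gripper":[0.024,0.024,0.024,0.024,0.024,0.024,0.024,0.024],"linear":[[0.018,-0.04,0],[0.036,-0.08,0],[0.055,-0.12,0],[0.073,-0.16,0],[0.092,-0.2,0],[0.11,-0.24,0],[0.13,-0.28,0],[0.15,-0.32,0]],"turn":[5,10,15,20,25,30,34,38]}' 10
python3 -m pendant '{"gripper":[0.024,0.024,0.024,0.024,0.024,0.024],"linear":[[0.02,-0.045,0],[0.04,-0.09,-0.02],[0.06,-0.135,-0.04],[0.08,-0.18,-0.06],[0.087,-0.19,-0.08],[0.087,-0.19,-0.08]],"turn":[0,0,0,0,0,0]}'
python3 - <<'E'
from h import *
from bench import readout, imaging
from scipy.spatial.transform import Rotation as Ro
c=dict(np.load("scene0.npz"));p=ray(c,(283.9,254.2),.021)*1000
o=np.array([545.7,118.7]);a=np.radians(8.7);R=np.array([[np.cos(a),np.sin(a)],[-np.sin(a),np.cos(a)]])
print("pocket",p,R@(p[:2]-o))
s=readout.read_state();w=imaging.camera("wrist");print(s["tcp_pos"],np.degrees(s["ee_rot"]),s["finger_gap"],w["fx"],w["cx"],w["cy"],w["hand_eye"].round(3).tolist())
np.savez("w1.npz",tcp=s["tcp_pos"],rpy=s["ee_rot"],**w);cv2.imwrite("pics/w1.png",w["image"][:,:,::-1])
E
```

```text
t: 0.9
tcp_pos: [0.3704, 0.2634, 0.2146]
ee_rot: [3.142, -0.0, -2.835]
wrist_force: [0.5, 0.5, -0.6]
finger_gap: 0.385
gripper_force: 0.0
t: 1.5
tcp_pos: [0.457, 0.0728, 0.1324]
ee_rot: [3.141, -0.004, -2.842]
wrist_force: [-0.3, 0.3, 0.1]
finger_gap: 0.252
gripper_force: 0.0
pocket [595.44433583 118.57620846  21.        ] [49.15324706 -7.64673622]
[0.45699553 0.07282225 0.13236372] [ 179.93889338   -0.21415645 -162.82367484] 0.25228717238245496 371.64829954431775 323.4320192093257 240.96118389796604 [[0.001, -0.964, -0.265, 0.075], [1.0, 0.001, 0.001, 0.001], [-0.0, -0.265, 0.964, -0.17], [0.0, 0.0, 0.0, 1.0]]
```

View pics/w1.png

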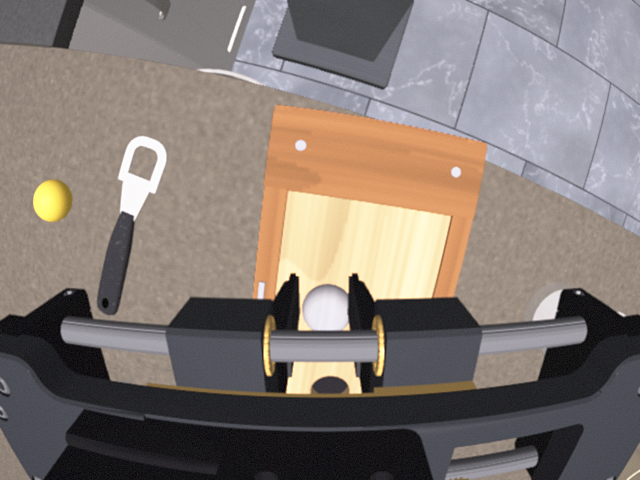

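The wrist view shows the ball at (326,308) and the pocket at (330,385), both in line with the middle of the fork (325).

```bash
cat >> h.py <<'E'
from scipy.spatial.transform import Rotation as Ro
def wray(w,uv,z):
    d=np.array([(uv[0]-w["cx"])/w["fx"],(uv[1]-w["cy"])/w["fy"]]);r=np.hypot(*d)
    d=np.array([*(d/r*np.sin(r)),np.cos(r)]);H=w["hand_eye"];R=Ro.from_euler("xyz",w["rpy"]).as_matrix()
    o=R@H[:3,3]+w["tcp"];d=R@H[:3,:3]@d;return o+d*(z-o[2])/d[2]
E
python3 - <<'E'
from h import *
w=dict(np.load("w1.npz"))
b=wray(w,(326,308),.041);p=wray(w,(329.5,387),.021);print(b,p)
R=Ro.from_euler("xyz",w["rpy"]).as_matrix()
for q in(b,p):print("in tool",R.T@(q-w["tcp"]))
E
```

```text
[0.50455758 0.09094405 0.041     ] [0.59200284 0.12194184 0.021     ]
in tool [-0.05113355  0.00317063  0.09117666]
in tool [-0.14390696  0.00694122  0.11083407]
```

```bash
python3 -m pendant '{"gripper":[0.024,0.024,0.024,0.024,0.024,0.024,0.024],"linear":[[-0.001,0.003,-0.03],[-0.001,0.003,-0.06],[-0.001,0.003,-0.08],[-0.001,0.003,-0.095],[-0.001,0.003,-0.101],[0.004,0.0045,-0.101],[0.0085,0.006,-0.101]],"turn":[0,0,0,0,0,0,0]}'
python3 -m pendant '{"gripper":[0.024,0.024,0.024,0.024,0.024,0.024,0.024,0.024],"linear":[[0.002,0.0006,0],[0.004,0.0012,0],[0.005,0.0015,0],[0.006,0.0019,0],[0.007,0.0022,0],[0.008,0.0025,0],[0.009,0.0028,0],[0.01,0.0031,0]],"turn":[0,0,0,0,0,0,0,0]}'
python3 -m pendant '{"gripper":[0.024,0.024,0.024,0.024,0.024,0.024,0.024,0.024],"linear":[[0.001,0.0003,0],[0.002,0.0006,0],[0.003,0.001,0],[0.004,0.0013,0],[0.005,0.0016,0],[0.006,0.0019,0],[0.007,0.0023,0],[0.008,0.0026,0]],"turn":[0,0,0,0,0,0,0,0]}'
cat > look.py <<'E'
from h import *
from bench import readout, imaging
import sys
s=readout.read_state();print(s["tcp_pos"].round(4),s["wrist_force"].round(2))
for n in("scene","side"):
    c=imaging.camera(n);cv2.imwrite(f"pics/{sys.argv[1]}_{n}.png",cv2.resize(c["image"][170:370,170:420],None,fx=2.5,fy=2.5)[:,:,::-1])
    X=cloud(c);hsv=cv2.cvtColor(c["image"],cv2.COLOR_RGB2HSV).astype(int)
    m=(hsv[...,1]<50)&(hsv[...,2]>100)&(X[...,0]>.45)&(X[...,0]<.68)&(X[...,1]>.06)&(X[...,1]<.16)&(X[...,2]>.01)&(X[...,2]<.075)
    k,l,st,ce=cv2.connectedComponentsWithStats(m.astype(np.uint8))
    if k>1:
        i=1+np.argmax(st[1:,4]);print(n,"ball px",ce[i].round(1),st[i],ray(c,ce[i],.041).round(4),"topz",X[l==i][:,2].max().round(4))
E
python3 look.py a
```

```text
t: 2.25
tcp_pos: [0.4663, 0.0816, 0.0346]
ee_rot: [-3.141, 0.001, -2.838]
wrist_force: [-0.8, -0.1, 1.0]
finger_gap: 0.254
gripper_force: 0.0
t: 3.05
tcp_pos: [0.4756, 0.0841, 0.0337]
ee_rot: [3.141, -0.0, -2.838]
wrist_force: [0.2, -0.1, 0.1]
finger_gap: 0.248
gripper_force: 0.0
t: 3.85
tcp_pos: [0.4836, 0.0867, 0.0336]
ee_rot: [3.142, -0.0, -2.838]
wrist_force: [-0.6, -0.6, 0.3]
finger_gap: 0.251
gripper_force: 0.1
[0.4836 0.0867 0.0336] [-0.64 -0.6   0.34]
scene ball px [241.9 296.8] [222 281  43  33 642] [0.4586 0.116  0.041 ] topz 0.0251
side ball px [336.9 226.5] [329 218  17  18 242] [0.5072 0.0933 0.041 ] topz 0.0643
```

```bash
R='x'; python3 -m pendant '{"gripper":[0.024,0.024,0.024,0.024,0.024,0.024,0.024,0.024],"linear":[[0.001,0.0003,0],[0.0025,0.0008,-0.001],[0.004,0.0012,-0.002],[0.006,0.0018,-0.003],[0.008,0.0025,-0.003],[0.01,0.0031,-0.003],[0.012,0.0037,-0.003],[0.014,0.0043,-0.003]],"turn":[0,0,0,0,0,0,0,0]}'
python3 -m pendant '{"gripper":[0.024,0.024,0.024,0.024,0.024,0.024,0.024,0.024],"linear":[[0.002,0.0006,0],[0.004,0.0012,0],[0.006,0.0018,0],[0.008,0.0025,0],[0.01,0.0031,0],[0.012,0.0037,0],[0.014,0.0043,0],[0.016,0.0049,0]],"turn":[0,0,0,0,0,0,0,0]}'
python3 -m pendant '{"gripper":[0.024,0.024,0.024,0.024,0.024,0.024,0.024,0.024],"linear":[[0.002,0.0006,0],[0.004,0.0012,0],[0.006,0.0018,0],[0.008,0.0025,0],[0.01,0.0031,0],[0.012,0.0037,0],[0.014,0.0043,0],[0.016,0.0049,0]],"turn":[0,0,0,0,0,0,0,0]}'
python3 look.py b
```

```text
t: 4.75
tcp_pos: [0.4977, 0.0911, 0.0307]
ee_rot: [3.141, 0.0, -2.838]
wrist_force: [-0.3, -0.3, -0.5]
finger_gap: 0.249
gripper_force: 0.2
t: 5.55
tcp_pos: [0.5137, 0.096, 0.0307]
ee_rot: [3.142, 0.0, -2.838]
wrist_force: [-0.4, 0.4, -0.2]
finger_gap: 0.258
gripper_force: 0.2
t: 6.35
tcp_pos: [0.5297, 0.1008, 0.0306]
ee_rot: [3.142, -0.0, -2.838]
wrist_force: [-1.0, -1.3, -0.5]
finger_gap: 0.253
gripper_force: 0.2
[0.5297 0.1008 0.0306] [-1.05 -1.27 -0.46]
scene ball px [242.2 286.5] [222 262  37  45 748] [0.4777 0.1296 0.041 ] topz 0.0256
side ball px [344.8 243. ] [336 234  18  19 264] [0.552  0.1084 0.041 ] topz 0.0642
```

View pics/b_side.png

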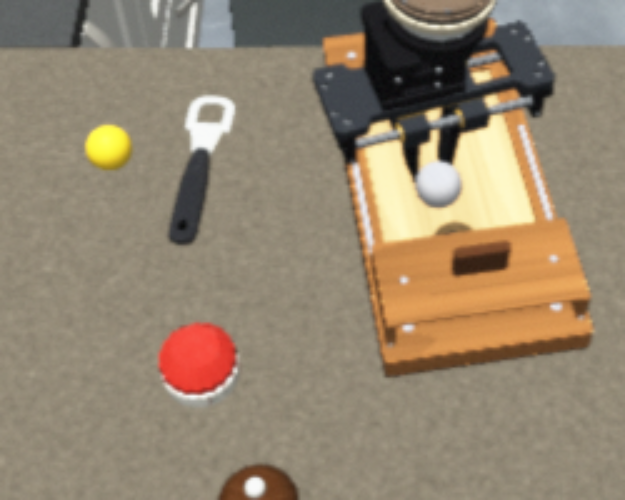

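The side view shows the ball (439,184 in the crop) held in the fork and heading for the pocket (454,228). I'll keep pushing slowly.

```bash
python3 -m pendant '{"gripper":[0.024,0.024,0.024,0.024,0.024,0.024,0.024,0.024],"linear":[[0.002,0.0006,0],[0.004,0.0013,0],[0.006,0.0019,0],[0.008,0.0026,0],[0.01,0.0032,0],[0.012,0.0038,0],[0.014,0.0045,0],[0.016,0.0051,0]],"turn":[0,0,0,0,0,0,0,0]}'
python3 -m pendant '{"gripper":[0.024,0.024,0.024,0.024,0.024,0.024,0.024,0.024],"linear":[[0.0015,0.0005,0],[0.003,0.001,0],[0.0045,0.0015,0],[0.006,0.0019,0],[0.0075,0.0024,0],[0.009,0.0029,0],[0.0105,0.0034,0],[0.012,0.0038,0]],"turn":[0,0,0,0,0,0,0,0]}'
python3 look.py c
```

```text
t: 7.25
tcp_pos: [0.5457, 0.106, 0.0306]
ee_rot: [3.142, -0.0, -2.838]
wrist_force: [-0.4, -0.4, 0.7]
finger_gap: 0.255
gripper_force: 0.2
t: 8.05
tcp_pos: [0.5577, 0.1098, 0.0306]
ee_rot: [3.141, 0.0, -2.838]
wrist_force: [0.0, -0.0, -0.4]
finger_gap: 0.25
gripper_force: 0.0
[0.5577 0.1098 0.0306] [ 0.04 -0.05 -0.43]
scene ball px [244.1 283.7] [222 255  42  52 822] [0.4846 0.1304 0.041 ] topz 0.0245
side ball px [351.4 258.8] [343 254  18  10 127] [0.5929 0.1204 0.041 ] topz 0.0615
```

View pics/c_side.png

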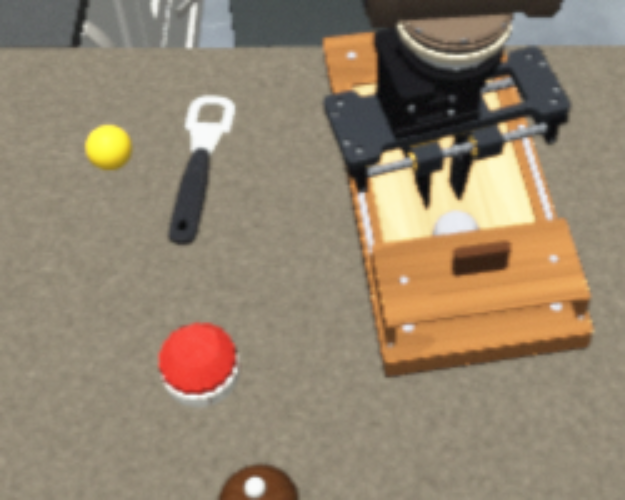

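The ball (456,222) sits ahead of the fork and out of contact with it, probably parked. I'll back off, rise, go behind the tab, and check the ball from there.

```bash
python3 -m pendant '{"gripper":[0.024,0.024,0.01,0,0,0,0,0],"linear":[[-0.01,-0.003,0],[-0.02,-0.006,0.01],[-0.02,-0.006,0.05],[-0.02,-0.006,0.09],[0.01,0.0,0.12],[0.05,0.01,0.12],[0.09,0.02,0.12],[0.136,0.0316,0.12]],"turn":[0,0,0,0,0,-3,-6,-8.7]}'
python3 -m pendant '{"gripper":[0,0],"linear":[[0,0,0],[0,0,0]],"turn":[0,0]}'
python3 look.py d
```

```text
t: 8.95
tcp_pos: [0.6938, 0.1413, 0.1522]
ee_rot: [-3.142, 0.0, -2.992]
wrist_force: [0.9, -0.1, 0.0]
finger_gap: 0.006
gripper_force: 0.0
t: 9.15
tcp_pos: [0.6927, 0.1411, 0.1503]
ee_rot: [3.141, -0.001, -2.99]
wrist_force: [-0.1, 0.4, 1.1]
finger_gap: 0.007
gripper_force: 0.0
[0.6927 0.1411 0.1503] [-0.06  0.41  1.12]
scene ball px [283.2 250.1] [274 241  19  19 300] [0.5894 0.1147 0.041 ] topz 0.0493
side ball px [351.6 259.6] [343 256  18   8 107] [0.5948 0.1206 0.041 ] topz 0.0615
```

View pics/d_scene.png

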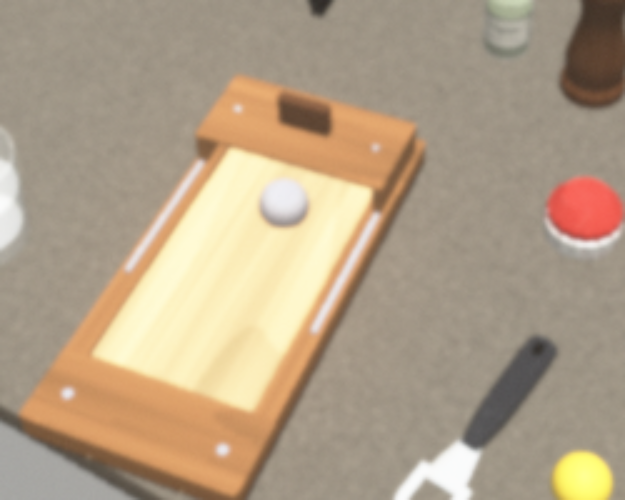

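The ball's top is at z = 49 mm, so it is parked (scene crop 284,203). Next I'll lower the closed fingers behind the tab and push it gently.

```bash
python3 -m pendant '{"gripper":[0,0,0,0,0,0,0,0],"linear":[[0,0,-0.03],[0,0,-0.06],[0,0,-0.075],[0,0,-0.081],[-0.003,-0.0005,-0.081],[-0.006,-0.0009,-0.081],[-0.009,-0.0014,-0.081],[-0.0109,-0.0017,-0.081]],"turn":[0,0,0,0,0,0,0,0]}'
python3 -m pendant '{"gripper":[0,0,0,0,0,0,0,0],"linear":[[-0.0015,-0.0002,0],[-0.003,-0.0005,0],[-0.0045,-0.0007,0],[-0.006,-0.0009,0],[-0.0075,-0.0011,0],[-0.009,-0.0014,0],[-0.0105,-0.0016,0],[-0.012,-0.0018,0]],"turn":[0,0,0,0,0,0,0,0]}'
python3 -m pendant '{"gripper":[0,0,0,0,0,0,0,0],"linear":[[-0.0015,-0.0002,0],[-0.003,-0.0005,0],[-0.005,-0.0008,0],[-0.007,-0.0011,0],[-0.009,-0.0014,0],[-0.011,-0.0017,0],[-0.013,-0.002,0],[-0.015,-0.0023,0]],"turn":[0,0,0,0,0,0,0,0]}'
```

```text
t: 10.05
tcp_pos: [0.6826, 0.1396, 0.0707]
ee_rot: [3.142, 0.001, -2.99]
wrist_force: [0.3, 0.0, 0.4]
finger_gap: 0.002
gripper_force: 0.0
t: 10.85
tcp_pos: [0.6705, 0.1378, 0.0696]
ee_rot: [3.141, -0.0, -2.99]
wrist_force: [0.6, 0.1, -0.4]
finger_gap: 0.009
gripper_force: 0.0
t: 11.65
tcp_pos: [0.6555, 0.1355, 0.0697]
ee_rot: [3.142, 0.0, -2.99]
wrist_force: [2.0, 1.3, -0.9]
finger_gap: 0.007
gripper_force: 1.1
```

```bash
python3 -m pendant '{"gripper":[0,0,0,0,0,0,0,0],"linear":[[-0.002,-0.0003,0],[-0.004,-0.0006,0],[-0.0065,-0.001,0],[-0.009,-0.0014,0],[-0.0115,-0.0018,0],[-0.014,-0.0021,0],[-0.0165,-0.0025,0],[-0.019,-0.0029,0]],"turn":[0,0,0,0,0,0,0,0]}'
python3 -m pendant '{"gripper":[0,0,0,0,0,0,0,0],"linear":[[-0.0025,-0.0004,0],[-0.005,-0.0008,0],[-0.0075,-0.0011,0],[-0.01,-0.0015,0],[-0.0125,-0.0019,0],[-0.015,-0.0023,0],[-0.0175,-0.0027,0],[-0.02,-0.0031,0]],"turn":[0,0,0,0,0,0,0,0]}'
python3 -m pendant '{"gripper":[0,0,0,0,0,0,0,0],"linear":[[-0.002,-0.0003,0],[-0.004,-0.0006,0],[-0.0055,-0.0008,0],[-0.007,-0.0011,0],[-0.0085,-0.0013,0],[-0.01,-0.0015,0],[-0.011,-0.0017,0],[-0.012,-0.0018,0]],"turn":[0,0,0,0,0,0,0,0]}'
```

```text
t: 12.45
tcp_pos: [0.6364, 0.1326, 0.0697]
ee_rot: [3.141, 0.0, -2.99]
wrist_force: [1.6, -0.3, -0.3]
finger_gap: 0.005
gripper_force: 1.1
t: 13.25
tcp_pos: [0.6164, 0.1295, 0.0697]
ee_rot: [3.141, 0.0, -2.99]
wrist_force: [1.9, -0.1, -2.1]
finger_gap: 0.005
gripper_force: 1.1
t: 14.05
tcp_pos: [0.6045, 0.1277, 0.0697]
ee_rot: [3.142, -0.0, -2.99]
wrist_force: [2.1, 0.5, -0.8]
finger_gap: 0.003
gripper_force: 1.0
```

```bash
python3 -m pendant '{"gripper":[0,0,0,0,0,0,0,0],"linear":[[-0.001,-0.0002,0],[-0.002,-0.0003,0],[-0.003,-0.0005,0],[-0.004,-0.0006,0],[-0.005,-0.0008,0],[-0.006,-0.0009,0],[-0.007,-0.0011,0],[-0.008,-0.0012,0]],"turn":[0,0,0,0,0,0,0,0]}'
python3 -m pendant '{"gripper":[0,0,0,0],"linear":[[-0.0005,-0.0001,0],[-0.001,-0.0002,0],[-0.0015,-0.0002,0],[-0.002,-0.0003,0]],"turn":[0,0,0,0]}'
python3 -m pendant '{"gripper":[0,0],"linear":[[-0.0005,-0.0001,0],[-0.001,-0.0002,0]],"turn":[0,0]}'
```

```text
t: 14.85
tcp_pos: [0.5966, 0.1265, 0.0697]
ee_rot: [3.142, 0.0, -2.99]
wrist_force: [2.5, -0.2, -1.3]
finger_gap: 0.005
gripper_force: 1.0
t: 15.25
tcp_pos: [0.5946, 0.1262, 0.0696]
ee_rot: [3.142, 0.0, -2.99]
wrist_force: [2.1, -0.8, -0.4]
finger_gap: 0.007
gripper_force: 1.0
t: 15.45
tcp_pos: [0.5936, 0.126, 0.0697]
ee_rot: [3.141, -0.0, -2.99]
wrist_force: [2.7, 0.1, -0.1]
finger_gap: 0.007
gripper_force: 1.0
```

Still moving freely. I'll continue in short steps and watch the force.

```bash
for i in 1; do :; done
python3 -m pendant '{"gripper":[0,0],"linear":[[-0.0005,-0.0001,0],[-0.001,-0.0002,0]],"turn":[0,0]}' | grep -E "tcp|force"
python3 -m pendant '{"gripper":[0,0],"linear":[[-0.0005,-0.0001,0],[-0.001,-0.0002,0]],"turn":[0,0]}' | grep -E "tcp|force"
python3 -m pendant '{"gripper":[0,0],"linear":[[-0.0005,-0.0001,0],[-0.001,-0.0002,0]],"turn":[0,0]}' | grep -E "tcp|force"
```

```text
tcp_pos: [0.5932, 0.1259, 0.0697]
wrist_force: [6.0, 1.0, -5.0]
gripper_force: 3.3
tcp_pos: [0.5931, 0.1259, 0.0698]
wrist_force: [9.8, 3.1, -7.1]
gripper_force: 5.6
tcp_pos: [0.5931, 0.1259, 0.0698]
wrist_force: [15.3, 5.0, -10.7]
gripper_force: 7.9
```

The TCP has stopped moving and the force is rising, so the bridge is at its stop. I'll back off, lift away and verify.

```bash
python3 -m pendant '{"gripper":[0,0,0,0,0,0,0,0],"linear":[[0.004,0.0006,0],[0.014,0.002,0],[0.025,0.004,0.01],[0.035,0.005,0.05],[0.035,0.005,0.1],[0.075,0.01,0.13],[0.115,0.02,0.14],[0.155,0.02,0.14]],"turn":[0,0,0,0,0,0,0,0]}'
python3 -m pendant '{"gripper":[0,0],"linear":[[0,0,0],[0,0,0]],"turn":[0,0]}'
python3 look.py e; python3 - <<'E'
from h import *
from bench import imaging
c=imaging.camera("scene");X=cloud(c);hsv=cv2.cvtColor(c["image"],cv2.COLOR_RGB2HSV).astype(int)
m=(hsv[...,1]>90)&(X[...,2]>.054)&(X[...,2]<.066)&(np.hypot(X[...,0]-.575,X[...,1]-.12)<.13)
print(m.sum(),cv2.minAreaRect((X[m][:,:2]*1000).astype(np.float32)))
E
```

```text
t: 16.85
tcp_pos: [0.7475, 0.1466, 0.213]
ee_rot: [3.141, 0.004, -2.989]
wrist_force: [1.2, 0.4, -0.3]
finger_gap: 0.006
gripper_force: 0.0
t: 17.05
tcp_pos: [0.7455, 0.1453, 0.2084]
ee_rot: [3.141, -0.002, -2.99]
wrist_force: [0.6, -0.5, -0.1]
finger_gap: 0.005
gripper_force: 0.0
[0.7455 0.1453 0.2084] [ 0.61 -0.52 -0.08]
scene ball px [235.4 285.5] [225 264  27  37 182] [0.4732 0.1415 0.041 ] topz 0.0243
side ball px [352.6 267.6] [344 264  18   9 107] [0.6147 0.1216 0.041 ] topz 0.0452
2273 ((575.9387817382812, 122.80503845214844), (78.65715026855469, 160.2373809814453), 8.483546257019043)
```

View pics/e_scene.png

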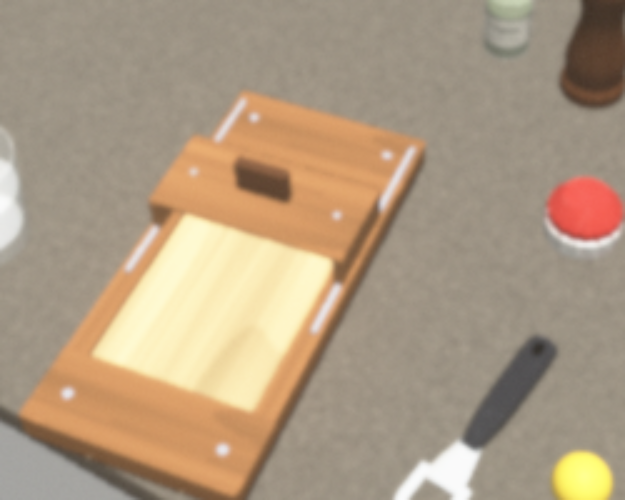

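View pics/e_side.png

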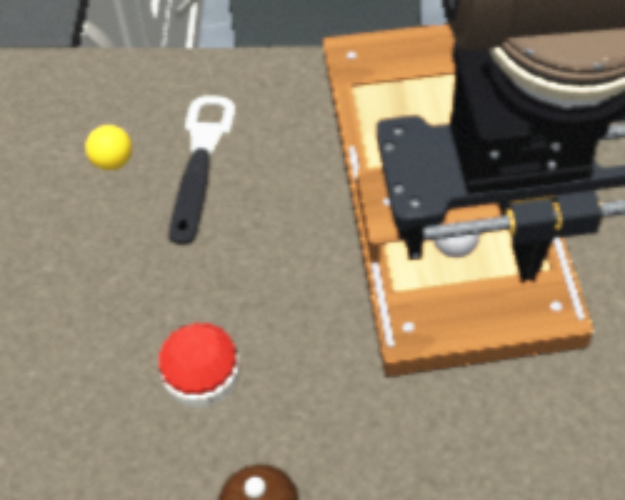

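The bridge now covers the ball, and its plate centre is at tray x ≈ 30.5 as required. I'll check the tab the same way.

```bash
python3 - <<'E'
from h import *
from bench import imaging
o=np.array([545.7,118.7]);a=np.radians(8.6);R=np.array([[np.cos(a),np.sin(a)],[-np.sin(a),np.cos(a)]])
for c,n in((dict(np.load("scene0.npz")),(291,215)),(imaging.camera("scene"),(275,241))):
    V=cv2.cvtColor(c["image"],cv2.COLOR_RGB2HSV)[...,2].astype(int);m=np.zeros(V.shape,bool);s=np.s_[n[1]-14:n[1]+15,n[0]-18:n[0]+19];m[s]=V[s]<115
    ce,st,l=blob(m,n);X=cloud(c)
    print("tab",ce,st,R@(ray(c,ce,.074)[:2]*1000-o))
    wood=(cv2.cvtColor(c["image"],cv2.COLOR_RGB2HSV)[...,1]>90);q=(X[...,:2]*1000-o)@R.T
    z=X[...,2]
    b=wood&(abs(q[...,1])<70)&(z>.05)&(z<.068)&(abs(q[...,0])<170);print("plate x pct",np.percentile(q[b][:,0],[1,50,99]))
    r=wood&(abs(q[...,1])<70)&(z>.015)&(z<.034)&(abs(q[...,0])<220);print("low x",np.percentile(q[r][:,0],[.2,99.8]))
E
```

```text
tab [291.47798742 216.52830189] [282 211  20  12 159] [102.59783545  -2.49004895]
plate x pct [ 68.28474691  98.49659861 143.16625869]
low x [-193.15274837   98.53022276]
tab [274.78145695 242.94701987] [265 237  20  13 151] [26.77369164 -2.7662129 ]
plate x pct [-7.228355   23.45383439 67.81728575]
low x [-192.86882915  158.4716738 ]
```

The tab is at tray x ≈ 31 and the plate is centred at 30, which matches the firm stop I felt. The bridge had simply started about 8 mm in from its end.

```bash
python3 -c "
from bench import job
print(job.close_job())"
```

```text
the job is handed in; nothing more can be done
None
```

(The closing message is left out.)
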